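# Build the ventilated plinth and stack the slide boxes

## Robot

A 7-joint arm with a two-finger parallel gripper is mounted at the origin on the work surface. World frame = base frame: x ahead of the robot, y to its left, z up, the work surface at z = 0. Lengths are in m, angles in rad, forces in N, time in s.
With the tool pointing down it reaches from about 0.425 to 0.925 m from the base axis. Payload 6.8 kg.
Tool frame: the origin (TCP) lies midway between the tips of the shut fingers; the grasp point (between the pads) lies 19 mm behind it; z points along the fingers, y is the line along which they close (so a half turn about z gives the same grasp; the last joint's range is limited). The gripper opens to 85 mm and grips with 20 to 120 N. Pads are 22 mm wide; open, the fingers measure 114 mm over their backs; the gripper's body (76 mm by 85 mm) begins 54 mm behind the grasp point. The pads swing forward as they close: fully open they stand 13 mm farther back than shut.
Start: joints at [1.04, 0.477, 0.022, 1.555, -0.011, 1.109, -0.083], TCP at [0.277, -0.616, 0.231] pointing down, gripper open.
Joint ranges: [-2.96, 2.96], [-0.34, 2.1], [-1.41, 1.46], [0.24, 2.44], [-1.37, 4.51], [0.17, 1.92], [-2.96, 2.96]. Speed limits (rad/s): [2.39, 2.39, 3.14, 3.14, 3.14, 3.14, 3.14].

## Interface

Orientations are given as a unit quaternion [w, x, y, z].
In Python, from station import * gives the robot as it stands.
- The arm moves only by the shell command python3 -m creep 'ROWS' [FORCE]. ROWS is JSON, a list of rows, each a list of 7 numbers: the gripper command: -1 is shut, 1 is fully open, values between are in proportion, then the shift along the world's x, y, z in mm, then the turn, a rotation vector about the world's x, y, z in rad. A call has 1 to 5 rows; each row shifts and turns the commanded pose from where the row before left it; what a row does not reach is not made up. A row lasts 1/8 s, in which the tool goes at most 62.5 mm and 10.7 degrees, less where a joint would pass 70% of its speed; a pose out of reach is approached as far as the arm can. A call is refused whole if a number of a shift passes 62.5 or a number of a turn 0.188, either way. A call with a gripper value outside its range is refused whole. The fingers move at their own pace and stop on an object; FORCE is the grip in N (left out, the last holds). Time passes only in rows, so rows that do not move let the fingers close. It gives the time, the measured TCP pose, the force, the opening and the grip force at its end, in the units of the state.
- get_obs(): the state, without advancing time (a new reading comes with each control period).
- read_camera(name): name is "side" or "top"; returns (picture, depth): 420x560x3 uint8, red, green, blue; 420x560 float32, m along the optical axis (not along the pixel's ray), 0 where there is no reading.
- camera_params(name): a dict with "intrinsics" (3x3 intrinsics, pixels), "k1" (the pictures are not rectified: a ray, as slopes to the right and down, at radius r is drawn at 1 + k1 r^2 times it, then the intrinsics apply), "cam_to_world" (4x4, takes a point from camera to world coordinates). Camera axes: x right, y up, looking along -z (the intrinsics and any distortion apply to the point x, -y, -z); pixel columns grow to the right and rows downward; lengths in m; the calibration is good to about 2 mm. A picture is of the moment at which its call begins. camera_params takes no time and is no camera call.
- hand_in(): hands the job in; it is judged then, once.
The state is a dict: "t": time; "q": joint angles; "joint_vel": joint speeds; "joint_torque": joint torques, N m; "eef_pos": TCP position; "tool_rot": TCP orientation; "contact_force": force on the tool from outside, world axes, zero at the start; "torque": the same for the moment, N m; "gripper_width": opening from 0.0 (shut) to 1.0 (fully open); "grasp_force": force on a finger pad.
Only numpy, scipy, OpenCV 4.12 (cv2) and the standard library are available. Lean on these libraries where they do the work, as an engineer would, in place of code of your own. Each camera call takes 0.05 s, during which the arm holds its last target. There are 200 camera calls.

## Task

Set up the ventilated stack on the archive bench: fit the loose finned deck down into the base whose fins match it (the one with three widely spaced fins), centred and fully home with its fins between the base's fins. Then stack the three grey slide boxes upright on the deck, the longest at the bottom, the middle one on it and the shortest on top, each centred on what is below with the long sides in line. Set the things down without dropping them, and leave the brass weight, the jar and the stamp where they stand.

Things in the scene. Friction and masses are not known exactly. Their poses are not given: they have to be found in the camera images.
- base: the matching base, bolted to the bench: steel plate 90 mm (its x) by 130 mm (its y), 8 mm thick, with THREE upright fins along its y at x = -18, 0 and 18 mm, each 6 mm thick, 120 mm long, tops rounded, 35 mm above the bench (27 mm above the plate); gaps of 12 mm between them. Origin: centre of the plate's underside, on the bench; z up.
- close_base: another base, not to be used, bolted down: same plate and fin height but NINE fins, 5 mm thick, only 9 mm apart centre to centre, so the deck's fins cannot enter. Origin: centre of the plate's underside; y along the fins.
- deck: loose aluminium deck: flat top 60 mm (its x) by 120 mm (its y), 40 mm high, standing on four fins along y at x = -27, -9, 9, 27 mm, 6 mm thick, 30 mm tall, feet rounded. Grip its flush sides across x. Laced in, inner fins go in the base's two gaps, outer ones outside (3 mm play a side), feet on its plate: origin 8 mm above the base's. Either way round fits. Origin: centre of underside (feet)
- long_box: closed grey archival slide box, plain block with a white label on its lid, the longest of three. 58 mm (its x) by 116 mm (its y, the long side), 34 mm high. Loose, rigid. Origin: centre of its underside; z up.
- middle_box: closed grey archival slide box, plain block with a white label on its lid, the middle of three. 50 mm (its x) by 86 mm (its y, the long side), 34 mm high. Loose, rigid. Origin: centre of its underside; z up.
- short_box: closed grey archival slide box, plain block with a white label on its lid, the shortest of three. 40 mm (its x) by 58 mm (its y, the long side), 34 mm high. Loose, rigid. Origin: centre of its underside; z up.
- weight: bystander: round brass paperweight with a knob, 52 mm across, 60 mm high. Origin: centre of the underside.
- jar: bystander: closed glass jar, 52 mm across, 70 mm high. Origin: centre of the underside.
- stamp: bystander: hand stamp, black 45 by 60 mm foot with a turned dark wooden handle, 76 mm high. Origin: centre of the underside.
There are look-alikes about, which are no part of the job. What is shaped like the base but orange is not meant. What is shaped like the deck but orange or purple is not meant.

How it is judged:
On the way, in this order (a step that is already met when the one before it is completed fails the run):
1. the deck is laced into the matching base, fully home, and released (x of deck in the frame of base between -0.006 and 0.006 m and y of deck in the frame of base between -0.012 and 0.012 m and z of deck in the frame of base between 0.004 and 0.012 m and angle between the y axis of deck and the y axis of base, either way round below 0.1 rad and angle between deck's own z axis and vertical below 0.06 rad and contact force between the fingers and deck below 0.3 N), for 0.2 s.
2. the longest box stands on the deck, released (horizontal distance between long_box and deck below 0.012 m and z of long_box in the frame of deck between 0.035 and 0.045 m and angle between the y axis of long_box and the y axis of deck, either way round below 0.2 rad and angle between long_box's own z axis and vertical below 0.1 rad and contact force between the fingers and long_box below 0.3 N), for 0.2 s.
3. the middle box stands on the longest, released (horizontal distance between middle_box and long_box below 0.012 m and z of middle_box in the frame of long_box between 0.029 and 0.039 m and angle between the y axis of middle_box and the y axis of long_box, either way round below 0.2 rad and angle between middle_box's own z axis and vertical below 0.1 rad and contact force between the fingers and middle_box below 0.3 N), for 0.2 s.
4. the shortest box stands on the middle one, released (horizontal distance between short_box and middle_box below 0.012 m and z of short_box in the frame of middle_box between 0.029 and 0.039 m and angle between the y axis of short_box and the y axis of middle_box, either way round below 0.2 rad and angle between short_box's own z axis and vertical below 0.1 rad and contact force between the fingers and short_box below 0.3 N), for 0.2 s.
At the end, for the whole second after the job is handed in: Deck in the three-finned base (6 mm across, 12 mm along the fins, feet within 4 mm of the plate, parallel); longest box on it, then middle, then shortest, each upright, centred within 12 mm on the one below, long sides within 0.2 rad, resting; all released and at rest (all of step 1 and all of step 2 and all of step 3 and all of step 4 and linear speed of each of deck, long_box, middle_box, short_box below 0.02 m/s and angular speed of each of deck, long_box, middle_box, short_box below 0.15 rad/s); the robot touches nothing.
It fails at once if a bystander (weight, jar or stamp) was moved by more than 25 mm (distance of any of weight, jar, stamp from where it was at the start of the episode above 0.025 m).
It fails at once if the deck or a box was dropped (fell free, faster than 0.7 m/s, a fall of about 25 mm) ((linear speed of deck above 0.7 m/s and contact force between the fingers and deck below 0.05 N) or (linear speed of long_box above 0.7 m/s and contact force between the fingers and long_box below 0.05 N) or (linear speed of middle_box above 0.7 m/s and contact force between the fingers and middle_box below 0.05 N) or (linear speed of short_box above 0.7 m/s and contact force between the fingers and short_box below 0.05 N)).
It also fails if it takes over 115 s, if anything falls off the work surface, if the arm or the gripper's body presses on something with over 40 N, if the wrist force passes 120 N, or if a joint passes its speed limit or range.

## Working session

There is one attempt and no reset: what is moved stays moved. The work goes in short steps, Python scripts to look and compute and a shell command to move; the robot and the scene stay as the last step left them, time stands still between calls to the robot, and variables do not carry over. Pictures are saved under pics/ and viewed, at most 14 in all, crops included, and the job is handed in when it is done.

```bash
ls; mkdir -p pics; python3 - <<'E'
from station import *
import cv2,numpy as np
for n in ("top","side"):
    p,d=read_camera(n); cv2.imwrite(f"pics/{n}0.png",p[...,::-1]); np.save(f"{n}_d.npy",d); np.save(f"{n}_p.npy",p)
    c=camera_params(n); print(n,c, (d>0).mean())
print(get_obs())
E
```

```text
pics
top {'intrinsics': array([[512.43112982,   0.        , 277.56547556],
       [  0.        , 512.43112982, 215.76968196],
       [  0.        ,   0.        ,   1.        ]]), 'k1': -0.020397104725396725, 'cam_to_world': array([[-3.89310513e-04,  9.70833495e-01, -2.39754402e-01,
         2.09302311e-01],
       [-9.99992450e-01,  5.49026794e-04,  3.84694157e-03,
        -8.82273375e-02],
       [ 3.86637132e-03,  2.39754089e-01,  9.70825951e-01,
         1.40293837e+00],
       [ 0.00000000e+00,  0.00000000e+00,  0.00000000e+00,
         1.00000000e+00]])} 0.9959906462585034
side {'intrinsics': array([[393.12989668,   0.        , 269.30923961],
       [  0.        , 393.12989668, 202.53526166],
       [  0.        ,   0.        ,   1.        ]]), 'k1': -0.04118819889313335, 'cam_to_world': array([[-0.7304706 ,  0.49735688, -0.46802654, -0.05691159],
       [-0.68287323, -0.52203716,  0.51103948,  0.53161628],
       [ 0.00984176,  0.69290211,  0.7209645 ,  0.90655533],
       [ 0.        ,  0.        ,  0.        ,  1.        ]])} 0.9955654761904762
{'t': 0.1, 'q': array([ 1.03989089,  0.47776733,  0.02237568,  1.5563298 , -0.01148601,
        1.10934926, -0.08311327]), 'joint_vel': array([-1.04590024e-06, -3.24908084e-03,  5.57507902e-04, -1.17368016e-03,
        7.50368875e-05, -1.70533050e-04,  1.08798535e-03]), 'joint_torque': array([ 4.47864688e-03, -5.97767937e+01,  1.61365170e+00, -2.81959319e+01,
        1.27724322e-02,  4.95799308e-03, -6.66225048e-06]), 'eef_pos': array([ 0.2767114 , -0.61508237,  0.23039977]), 'tool_rot': array([-8.23694628e-04,  9.77738869e-01,  2.09823640e-01, -2.56024383e-04]), 'contact_force': array([-0.11179654, -0.5339604 ,  0.05364028]), 'torque': array([ 0.01305586, -0.00342679,  0.01276287]), 'grasp_force': 0.0, 'gripper_width': 1.001726754918074}
```

View pics/top0.png

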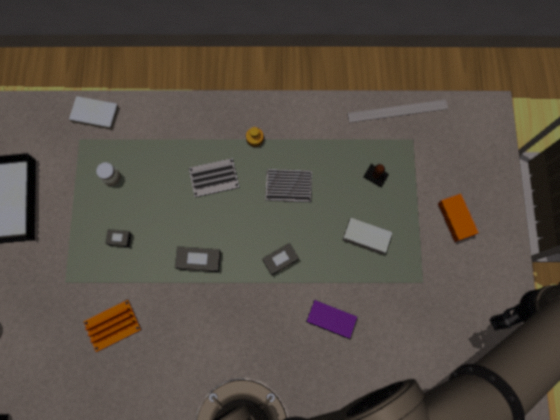

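View pics/side0.png

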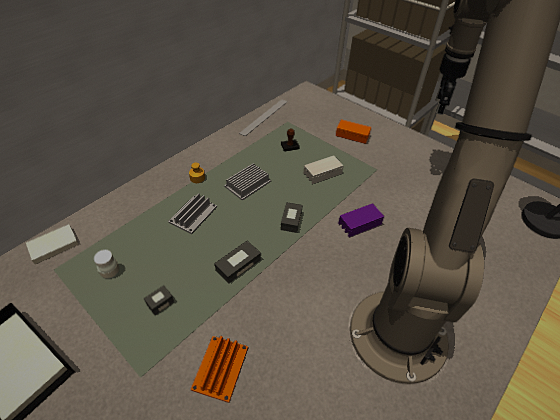

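Top view: three-finned base at (214,177), nine-finned close base at (289,185), orange look-alike base at (112,325). Deck candidates are white (368,236) and a pale block (93,112); orange (458,218) and purple (332,319) are excluded by colour. Boxes are at (198,259) long, (281,259) middle and (118,238) short. Next I'll enlarge the candidates and measure.

```bash
cat > h.py <<'E'
from station import *
import cv2,numpy as np
def ray(n,uv):
    c=camera_params(n);K=c["intrinsics"];T=c["cam_to_world"]
    u=cv2.undistortPoints(np.float64(uv).reshape(-1,1,2),K,np.array([c["k1"],0,0,0.]))[:,0]
    return T[:3,3],np.c_[u[:,0],-u[:,1],-np.ones(len(u))]@T[:3,:3].T
def onplane(n,uv,z):
    o,d=ray(n,uv); return o+d*((z-o[2])/d[:,2])[:,None]
def cloud(n,d):
    v,u=np.mgrid[:420,:560]; o,r=ray(n,np.c_[u.ravel(),v.ravel()])
    return (o+r*d.reshape(-1,1)).reshape(420,560,3)
def rect(P):
    """P Nx2 -> centre, size(long,short), angle of long axis (deg)"""
    (c,s,a)=cv2.minAreaRect((np.float32(P)*1000))
    if s[0]<s[1]: s=s[::-1]; a+=90
    return np.round(c,1),np.round(s,1),round((a+90)%180-90,1)
def topof(n,d,px,z0,z1,w=45):
    """top-face pixels near px: height between z0,z1, largest blob holding px"""
    C=cloud(n,d); m=((C[...,2]>z0)&(C[...,2]<z1)).astype(np.uint8)
    k=np.zeros_like(m); k[max(0,px[1]-w):px[1]+w,max(0,px[0]-w):px[0]+w]=1; m*=k
    nl,L,st,ce=cv2.connectedComponentsWithStats(m)
    i=1+np.argmax(st[1:,4]); return rect(C[L==i][:,:2]),st[i,4],round(float(np.median(C[L==i][:,2]))*1000,1)
E
python3 - <<'E'
from h import *
d=np.load("top_d.npy")
for nm,px,z0,z1 in [("base",(214,177),.004,.05),("fins",(214,177),.025,.05),("deck?",(368,236),.03,.06),("deck2?",(93,112),.01,.06),("close",(289,185),.004,.05),("long",(198,259),.025,.05),("mid",(281,259),.025,.05),("short",(118,238),.025,.05),("weight",(255,137),.01,.1),("jar",(108,173),.01,.1),("stamp",(376,174),.01,.1)]:
    print(nm,*topof("top",d,px,z0,z1,30))
p=np.load("top_p.npy");s=np.load("side_p.npy")
cr=lambda im,x,y:cv2.resize(im[max(0,y-32):y+32,x-42:x+42],(400,300),interpolation=cv2.INTER_CUBIC)
im=np.vstack([np.hstack([cr(s,324,168),cr(s,52,243)]),np.hstack([cr(p,368,236),cr(p,214,177)])])
cv2.imwrite("pics/crop.png",im[...,::-1])
E
```

```text
base (array([668.3,  90. ]), array([158. , 101.4]), -82.1) 1329 11.3
fins (array([668.3,  89.6]), array([119.3,   8.4]), -76.6) 124 33.1
deck? (array([ 494.2, -338.2]), array([120. ,  62.2]), 70.1) 981 40.1
deck2? (array([865.8, 447.4]), array([130.6,  79.2]), 78.5) 1080 18.9
close (array([ 646. , -122.9]), array([150.6, 110.7]), 80.7) 1465 30.2
long (array([430.3, 124. ]), array([117.5,  59.5]), 85.9) 951 34.2
mid (array([ 430.9, -100.4]), array([87. , 51.6]), -60.1) 607 34.2
short (array([488. , 345.6]), array([61.1, 41.4]), 85.6) 339 34.0
weight (array([785.1, -27. ]), array([50.8, 48.1]), -81.5) 278 33.2
jar (array([665.7, 379.8]), array([49.1, 46.7]), -2.7) 386 65.5
stamp (array([ 674. , -373.9]), array([59.4, 47.3]), 58.6) 336 16.5
```

View pics/crop.png

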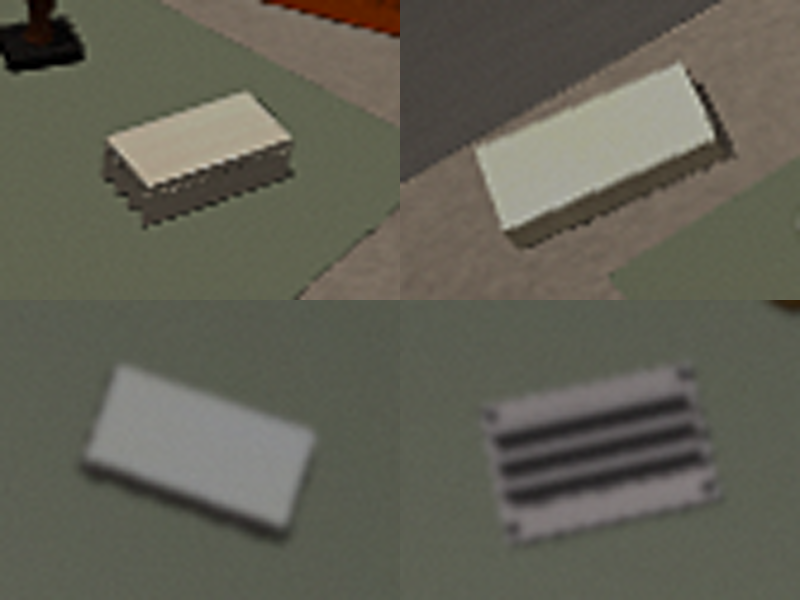

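The deck is the pale block at top (368,236) / side (324,168): its side view shows slotted fins at the feet, and it measures 120×62×40 mm. The pale block at (93,112) is a solid 19 mm slab, off the mat. The base at (214,177) has exactly three fins. Next I'll measure the base more finely in both views.

```bash
python3 - <<'E'
from h import *
for n,px in (("top",(214,177)),("side",(193,213))):
    d=np.load(n+"_d.npy");p=np.load(n+"_p.npy")
    C=cloud(n,d); z=C[...,2]
    R=(np.hypot(C[...,0]-.668,C[...,1]-.09)<.085)
    m=(R&(z>.026)&(z<.045)).astype(np.uint8)
    nl,L,st,ce=cv2.connectedComponentsWithStats(m,connectivity=4)
    for i in range(1,nl):
        if st[i,4]>25: print(n,"fin",rect(C[L==i][:,:2]),st[i,4],np.median(z[L==i]))
    g=p.astype(int); mat=np.median(p[(np.abs(z)<.003)&(np.hypot(C[...,0]-.668,C[...,1]-.09)<.13)&~R],0); print(mat)
    m=(R&(z>.004)&(z<.012))
    Q=C[m][:,:2]; print(n,"plate",rect(Q),len(Q))
    # bright-colour plate mask from rays on z=8mm
    m2=(R&((g[...,0]-g[...,1])>0)).astype(np.uint8); 
    m2=cv2.morphologyEx(m2,cv2.MORPH_OPEN,np.ones((3,3),np.uint8))
    v,u=np.nonzero(m2); print(n,"plate col",rect(onplane(n,np.c_[u,v],.008)[:,:2]),len(u))
d=np.load("side_d.npy")
for nm,px,z0,z1 in [("deck",(324,168),.036,.05),("long",(238,261),.03,.05),("mid",(291,216),.03,.05),("short",(158,299),.03,.05)]:
    print(nm,*topof("side",d,px,z0,z1,30))
E
```

```text
top fin (array([685.8,  94.8]), array([117.9,   8.8]), -77.0) 115 0.03335845833189288
top fin (array([668.5,  89.2]), array([118.4,   8.3]), -76.9) 116 0.033388929085573005
top fin (array([650.9,  85.6]), array([117.6,   8.4]), -76.3) 118 0.03309178987499106
[91. 94. 81.]
top plate (array([667.3,  92.7]), array([166.3, 161.5]), -8.2) 859
top plate col (array([667.2,  89.3]), array([131.7,  93. ]), -76.9) 1378
side fin (array([686.2,  94.9]), array([117.7,   8.7]), -77.6) 97 0.032290213552766844
side fin (array([666.6,  89.9]), array([118.6,   9.4]), -77.8) 98 0.03214326522455646
side fin (array([650.2,  87.8]), array([117.3,   8.7]), -76.8) 92 0.031944872163041815
[96. 99. 80.]
side plate (array([673.9,  99.7]), array([148.7, 133.6]), -69.8) 418
side plate col (array([666.5,  85.8]), array([144.5,  92.5]), -76.7) 945
deck (array([ 493.8, -336.6]), array([123.8,  61.6]), 70.5) 411 39.1
long (array([430.3, 123.9]), array([118.4,  61.8]), 86.2) 779 33.4
mid (array([ 430.8, -100.3]), array([91.2, 50.6]), -59.6) 361 33.3
short (array([489. , 345.4]), array([56.6, 44.2]), 86.6) 331 33.8
```

```bash
python3 -m creep '[[1,30,40,0,0,0,0.115],[1,30,40,0,0,0,0.115],[1,30,40,0,0,0,0.115],[1,30,40,0,0,0,0.115],[1,30,40,0,0,0,0.115]]'; python3 -m creep '[[1,30,40,0,0,0,0.115],[1,30,38,-20,0,0,0.115],[1,7,0,-50,0,0,0],[1,0,0,-50,0,0,0],[1,0,0,0,0,0,0]]'
```

```text
t: 0.72
eef_pos: [0.4276, -0.414, 0.231]
tool_rot: [-0.0, 0.877, 0.48, -0.0]
contact_force: [-0.0, 0.6, 0.5]
gripper_width: 1.0
grasp_force: 0.0
t: 1.35
eef_pos: [0.491, -0.3358, 0.1075]
tool_rot: [-0.004, 0.817, 0.576, -0.002]
contact_force: [0.1, -0.6, 0.8]
gripper_width: 0.996
grasp_force: 0.0
```

```bash
python3 -m creep '[[1,0,0,-30,0,0,0],[1,0,0,-25,0,0,0],[1,0,0,0,0,0,0],[1,0,0,0,0,0,0]]'
```

```text
t: 1.85
eef_pos: [0.4951, -0.3384, 0.0584]
tool_rot: [0.001, 0.818, 0.576, 0.001]
contact_force: [-0.0, 0.6, 0.6]
gripper_width: 0.997
grasp_force: 0.0
```

```bash
python3 - <<'E'
from h import *
p,d=read_camera("top"); s,_=read_camera("side")
o=get_obs(); print(o["eef_pos"],o["tool_rot"])
def cr(n,im,x,y): return cv2.resize(im[y-37:y+38,x-50:x+50],(800,600)[0:1]+(600,),interpolation=cv2.INTER_CUBIC)
cv2.imwrite("pics/g1.png",cr("s",s,324,160)[...,::-1])
E
```

```text
[ 0.49506877 -0.33831024  0.05828678] [1.36058776e-03 8.17496722e-01 5.75931333e-01 5.98217933e-04]
```

View pics/g1.png

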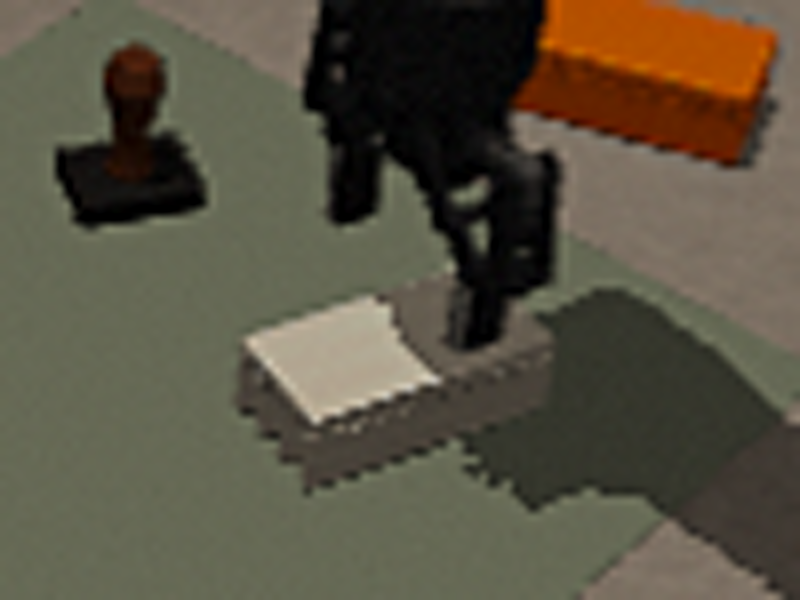

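The side view shows the open fingers above and on either side of the deck, with the near finger at (475,330) in the crop. I'll go down.

```bash
python3 -m creep '[[1,0,0,-20,0,0,0],[1,0,0,-17,0,0,0],[1,0,0,0,0,0,0]]'; python3 -m creep '[[1,0,0,-8,0,0,0],[1,0,0,-6,0,0,0],[-1,0,0,0,0,0,0],[-1,0,0,0,0,0,0],[-1,0,0,0,0,0,0]]' 40;  python3 -m creep '[[-1,0,0,0,0,0,0],[-1,0,0,0,0,0,0],[-1,0,0,0,0,0,0]]'
```

```text
t: 2.33
eef_pos: [0.4924, -0.3366, 0.0171]
tool_rot: [-0.002, 0.817, 0.576, -0.001]
contact_force: [-0.1, 0.0, -0.7]
gripper_width: 1.0
grasp_force: 0.0
t: 2.95
eef_pos: [0.4946, -0.3378, 0.0058]
tool_rot: [0.001, 0.817, 0.576, 0.0]
contact_force: [1.4, 0.5, 0.5]
gripper_width: 0.693
grasp_force: 44.1
t: 3.32
eef_pos: [0.4946, -0.3378, 0.0057]
tool_rot: [0.001, 0.817, 0.576, 0.0]
contact_force: [2.1, -0.9, 3.5]
gripper_width: 0.697
grasp_force: 44.3
```

```bash
python3 -m creep '[[-1,0,0,15,0,0,0],[-1,0,0,35,0,0,0],[-1,0,0,40,0,0,0],[-1,10,25,0,0,0,0.057],[-1,18,45,0,0,0,0.057]]' 60; python3 -m creep '[[-1,18,45,0,0,0,0.057],[-1,18,45,0,0,0,0.057],[-1,18,45,0,0,0,0.057],[-1,18,45,0,0,0,0.057],[-1,18,45,0,0,0,0.057]]'; python3 -m creep '[[-1,18,45,0,0,0,0.057],[-1,18,45,0,0,0,0.057],[-1,18,42,0,0,0,0.057],[-1,1,1,0,0,0,0.001],[-1,0,0,0,0,0,0]]'
```

```text
t: 3.95
eef_pos: [0.5204, -0.2682, 0.0951]
tool_rot: [-0.0, 0.784, 0.621, -0.001]
contact_force: [-0.1, -0.0, -4.7]
gripper_width: 0.691
grasp_force: 67.0
t: 4.58
eef_pos: [0.6106, -0.0401, 0.0942]
tool_rot: [-0.001, 0.686, 0.728, -0.001]
contact_force: [0.8, -0.8, -3.8]
gripper_width: 0.69
grasp_force: 66.9
t: 5.2
eef_pos: [0.6653, 0.0907, 0.094]
tool_rot: [-0.001, 0.621, 0.783, -0.001]
contact_force: [-0.3, -0.3, -3.9]
gripper_width: 0.693
grasp_force: 66.9
```

```bash
python3 -m creep '[[-1,0,0,0,0,0,0],[-1,0,0,0,0,0,0]]'; python3 - <<'E'
from h import *
o=get_obs(); q=o["tool_rot"]; print(o["eef_pos"],np.degrees(np.arctan2(2*q[2]**2-1,2*q[1]*q[2])))
p,d=read_camera("top"); s,e=read_camera("side"); np.save("top1_d.npy",d);np.save("side1_d.npy",e)
for n,dd in (("top",d),("side",e)):
    C=cloud(n,dd);z=C[...,2]; m=(np.hypot(C[...,0]-.668,C[...,1]-.09)<.08)&(z>.114)&(z<.136)
    print(n,rect(C[m][:,:2]),m.sum(),np.median(z[m]))
cr=lambda im,x,y:cv2.resize(im[y-60:y+60,x-40:x+40],(400,600),interpolation=cv2.INTER_CUBIC)
cv2.imwrite("pics/g2.png",np.hstack([cr(s,193,193),cr(p,212,165)])[...,::-1])
E
```

```text
t: 5.45
eef_pos: [0.6666, 0.089, 0.0951]
tool_rot: [0.0, 0.623, 0.782, -0.001]
contact_force: [-0.4, -0.1, -3.6]
gripper_width: 0.69
grasp_force: 66.9
[0.66660882 0.08896892 0.0951186 ] 12.969336950034009
top (array([653.5, 136. ]), array([61.3, 22.5]), 13.2) 149 0.12871765545458036
side (array([662. ,  95.6]), array([116.3,  87.6]), -63.1) 525 0.12809695413552924
```

View pics/g2.png

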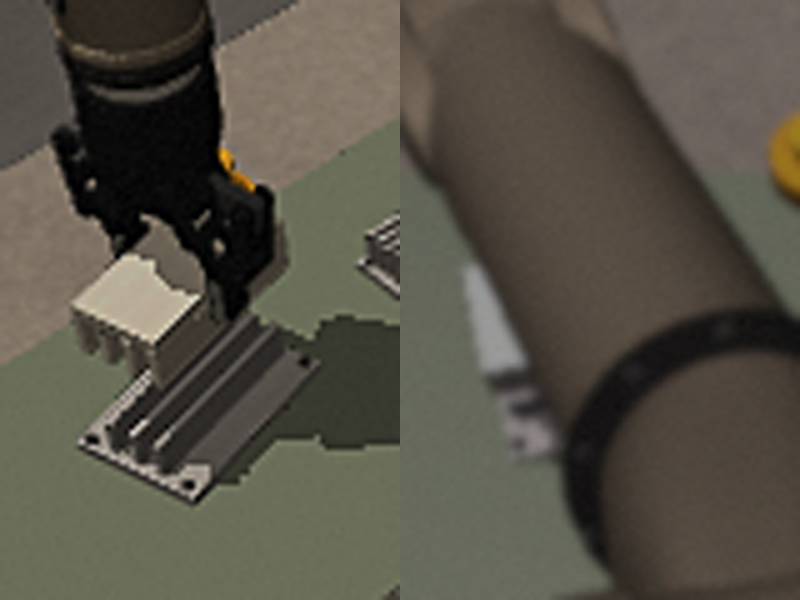

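Deck held level above the base, three gaps facing the fins; side crop shows it aligned in yaw. Now I'll measure the deck's lateral offset from its bright top.

```bash
python3 - <<'E'
from h import *
ax=np.radians(13); e=np.array([[np.cos(ax),np.sin(ax)],[-np.sin(ax),np.cos(ax)]])
o=get_obs(); tcp=o["eef_pos"][:2]*1000
b=np.array([668,90])
for n in ("side","top"):
    p,d=read_camera(n); C=cloud(n,d); z=C[...,2]
    m=(np.hypot(C[...,0]-.668,C[...,1]-.09)<.08)&(z>.122)&(z<.134)&(p.min(2)>100)
    m=cv2.morphologyEx(m.astype(np.uint8),cv2.MORPH_OPEN,np.ones((3,3)))
    v,u=np.nonzero(m); X=onplane(n,np.c_[u,v],.129)[:,:2]*1000
    L=(X-b)@e.T
    print(n,m.sum(),rect(X/1000))
    for lo in range(-60,70,10):
        k=(L[:,1]>=lo)&(L[:,1]<lo+10)
        if k.sum()>8: print(lo,k.sum(),L[k,0].min().round(1),L[k,0].max().round(1))
    print("ymax",L[:,1].max(), "tcp",(tcp-b)@e.T)
E
```

```text
side 226 (array([657.7, 122.5]), array([59.3, 50.5]), 11.3)
10 24 -6.8 25.9
20 47 -29.1 25.5
30 52 -31.6 25.2
40 56 -31.8 27.2
50 44 -31.8 26.8
ymax 59.62579525353808 tcp [-1.24113993 -0.1806458 ]
top 131 (array([653.3, 137.2]), array([60.1, 21.4]), 12.5)
40 52 -33.8 18.6
50 75 -32.1 26.4
ymax 60.16870406068962 tcp [-1.24113993 -0.1806458 ]
```

```bash
python3 -m creep '[[-1,2,0,-15,0,0,0],[-1,0,0,-20,0,0,0],[-1,0,0,-10,0,0,0],[-1,0,0,0,0,0,0],[-1,0,0,0,0,0,0]]'; python3 - <<'E'
from h import *
ax=np.radians(13); e=np.array([[np.cos(ax),np.sin(ax)],[-np.sin(ax),np.cos(ax)]])
o=get_obs(); tcp=o["eef_pos"]*1000; b=np.array([668,90]); print(tcp,(tcp[:2]-b)@e.T)
p,d=read_camera("side"); C=cloud("side",d)
h=(tcp[2]+34.3)/1000; z=C[...,2]
m=(np.hypot(C[...,0]-.668,C[...,1]-.09)<.08)&(abs(z-h)<.006)&(p.min(2)>100)
m=cv2.morphologyEx(m.astype(np.uint8),cv2.MORPH_OPEN,np.ones((3,3)))
v,u=np.nonzero(m); L=(onplane("side",np.c_[u,v],h)[:,:2]*1000-b)@e.T
for lo in range(10,60,10):
    k=(L[:,1]>=lo)&(L[:,1]<lo+10)
    if k.sum()>8: print(lo,k.sum(),L[k,0].min().round(1),L[k,0].max().round(1))
cv2.imwrite("pics/g3.png",cv2.resize(p[160:250,140:260],(800,600),interpolation=cv2.INTER_CUBIC)[...,::-1])
E
```

```text
t: 6.28
eef_pos: [0.6693, 0.0906, 0.0505]
tool_rot: [0.0, 0.622, 0.783, 0.0]
contact_force: [-0.5, 0.4, -4.0]
gripper_width: 0.693
grasp_force: 66.9
[669.28872874  90.64969318  50.53514968] [1.40184787 0.3431407 ]
10 22 -6.7 26.6
20 48 -29.2 29.0
30 52 -29.1 28.7
40 52 -29.1 28.4
50 51 -29.1 28.1
```

View pics/g3.png

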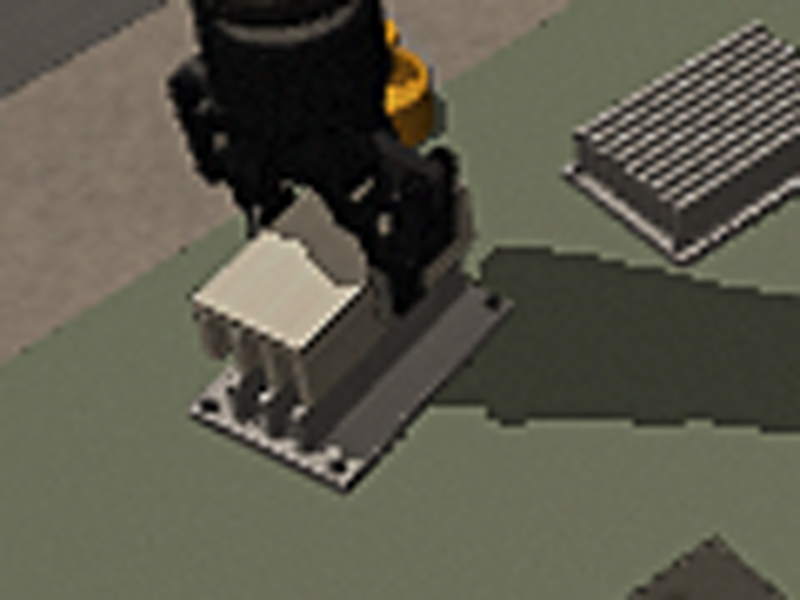

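The deck fins hover over the base gaps, centred within about 0.5 mm (deck edges -29.1 / 28.5 in the base frame). Going in.

```bash
python3 -m creep '[[-1,0,0,-8,0,0,0],[-1,0,0,-8,0,0,0],[-1,0,0,0,0,0,0]]';python3 -m creep '[[-1,0,0,-8,0,0,0],[-1,0,0,-8,0,0,0],[-1,0,0,-2,0,0,0],[-1,0,0,0,0,0,0]]'
```

```text
t: 6.7
eef_pos: [0.6681, 0.0902, 0.0332]
tool_rot: [-0.001, 0.622, 0.783, -0.001]
contact_force: [-0.1, 0.5, -4.2]
gripper_width: 0.692
grasp_force: 66.9
t: 7.2
eef_pos: [0.6688, 0.0904, 0.016]
tool_rot: [-0.0, 0.622, 0.783, -0.0]
contact_force: [-0.2, -0.3, -4.1]
gripper_width: 0.691
grasp_force: 66.9
```

```bash
python3 -m creep '[[-1,0,0,-2,0,0,0],[-1,0,0,-1,0,0,0],[-1,0,0,0,0,0,0]]'
```

```text
t: 7.58
eef_pos: [0.6692, 0.0905, 0.0139]
tool_rot: [0.0, 0.622, 0.783, 0.0]
contact_force: [-2.8, -0.1, 1.6]
gripper_width: 0.689
grasp_force: 67.4
```

```bash
python3 -m creep '[[0.8,0,0,0,0,0,0],[1,0,0,0,0,0,0],[1,0,0,0,0,0,0],[1,0,0,20,0,0,0],[1,0,0,50,0,0,0]]'; python3 -m creep '[[1,0,0,30,0,0,0],[1,-35,5,0,0,0,-0.05],[1,-50,7,0,0,0,-0.06],[1,-50,7,0,0,0,-0.06],[1,-50,7,0,0,0,-0.06]]'; python3 -m creep '[[1,-50,7,-10,0,0,-0.065],[1,-4,0,-30,0,0,0],[1,0,0,0,0,0,0],[1,0,0,0,0,0,0]]'
python3 - <<'E'
from h import *
o=get_obs(); q=o["tool_rot"]; print(o["eef_pos"],np.degrees(np.arctan2(2*q[2]**2-1,2*q[1]*q[2])))
for n in ("top","side"):
    p,d=read_camera(n); C=cloud(n,d);z=C[...,2]; m=(np.hypot(C[...,0]-.668,C[...,1]-.09)<.08)&(z>.042)&(z<.056)
    print(n,rect(C[m][:,:2]),m.sum(),np.median(z[m]))
E
```

```text
t: 8.2
eef_pos: [0.6674, 0.0901, 0.0828]
tool_rot: [-0.001, 0.622, 0.783, -0.002]
contact_force: [1.3, 0.8, 0.3]
gripper_width: 1.0
grasp_force: 0.0
t: 8.82
eef_pos: [0.483, 0.1169, 0.1147]
tool_rot: [0.001, 0.708, 0.706, 0.001]
contact_force: [0.4, 1.2, 0.6]
gripper_width: 1.003
grasp_force: 0.0
t: 9.32
eef_pos: [0.4314, 0.1238, 0.0746]
tool_rot: [0.0, 0.731, 0.683, 0.001]
contact_force: [0.3, -0.2, 0.6]
gripper_width: 1.003
grasp_force: 0.0
[0.43143646 0.12384676 0.07457271] -3.8600764047952643
top (array([667.2,  90. ]), array([119.5,  63.5]), -77.1) 880 0.047897853423033876
side (array([667.4,  89.7]), array([121. ,  64.6]), -78.2) 617 0.04698569030543409
```

The deck is home: top at 48 mm, centre (667,90), -77°. Now I'll pick up the long box.

```bash
python3 -m creep '[[1,-1,0,-20,0,0,0],[1,0,0,-22,0,0,0],[1,0,0,-15,0,0,0],[1,0,0,-11,0,0,0],[1,0,0,0,0,0,0]]' 40; python3 -m creep '[[-1,0,0,0,0,0,0],[-1,0,0,0,0,0,0],[-1,0,0,0,0,0,0],[-1,0,0,0,0,0,0]]';  python3 -m creep '[[-1,0,0,15,0,0,0],[-1,0,0,35,0,0,0],[-1,0,0,50,0,0,0],[-1,0,0,10,0,0,0],[-1,0,0,0,0,0,0]]' 60
```

```text
t: 10.05
eef_pos: [0.4288, 0.1234, 0.0049]
tool_rot: [-0.0, 0.73, 0.683, -0.0]
contact_force: [0.5, -0.8, 1.1]
gripper_width: 1.001
grasp_force: 0.0
t: 10.55
eef_pos: [0.4299, 0.1237, 0.0061]
tool_rot: [0.0, 0.73, 0.683, 0.001]
contact_force: [-0.2, -0.1, 6.7]
gripper_width: 0.672
grasp_force: 43.1
t: 11.18
eef_pos: [0.4291, 0.1231, 0.1159]
tool_rot: [0.0, 0.731, 0.683, 0.0]
contact_force: [0.6, 0.5, -2.2]
gripper_width: 0.667
grasp_force: 67.2
```

```bash
python3 -m creep '[[-1,33,-5,0,0,0,0.05],[-1,45,-6,0,0,0,0.06],[-1,50,-7,0,0,0,0.06],[-1,50,-7,0,0,0,0.06],[-1,45,-6,0,0,0,0.06]]'; python3 -m creep '[[-1,15,-2,0,0,0,0.007],[-1,0,0,-20,0,0,0],[-1,0,0,-20,0,0,0],[-1,0,0,0,0,0,0],[-1,0,0,0,0,0,0]]'
cat > off.py <<'E'
# offset of held box (top height h mm) from target (x,y mm): lit/unlit top face by depth, both views
from h import *
import sys
h,bx,by,hold=map(float,sys.argv[1:5]); b=np.array([bx,by])
o=get_obs(); q=o["tool_rot"]; print("tcp",(o["eef_pos"]*1000).round(1),np.degrees(np.arctan2(2*q[2]**2-1,2*q[1]*q[2])).round(1))
ax=np.radians(13); e=np.array([[np.cos(ax),np.sin(ax)],[-np.sin(ax),np.cos(ax)]])
for n in ("side","top"):
    p,d=read_camera(n); C=cloud(n,d); z=C[...,2]*1000
    m=(np.hypot(C[...,0]*1000-bx,C[...,1]*1000-by)<80)&(abs(z-h)<4)
    L=(C[m][:,:2]*1000-b)@e.T
    print(n,m.sum(),"median z",np.median(z[m]).round(1),rect(C[m][:,:2]))
    for lo in range(-60,70,10):
        k=(L[:,1]>=lo)&(L[:,1]<lo+10)
        if k.sum()>8: print("  y",lo,k.sum(),"x",L[k,0].min().round(1),L[k,0].max().round(1))
    if len(L): print("  ext y",L[:,1].min().round(1),L[:,1].max().round(1))
E
python3 off.py 104.5 667.5 90 1
```

```text
t: 11.8
eef_pos: [0.6522, 0.0917, 0.1125]
tool_rot: [-0.001, 0.623, 0.782, -0.002]
contact_force: [-0.3, 1.5, -1.7]
gripper_width: 0.666
grasp_force: 67.0
t: 12.42
eef_pos: [0.6664, 0.0908, 0.0752]
tool_rot: [-0.0, 0.621, 0.784, -0.0]
contact_force: [1.2, 0.1, -1.7]
gripper_width: 0.666
grasp_force: 67.0
tcp [666.4  90.8  75.2] 13.2
side 334 median z 102.5 (array([662.8,  98.1]), array([114.7,  85.2]), -64.7)
  y -20 13 x -3.7 28.2
  y -10 32 x -44.1 28.3
  y 0 52 x -45.0 41.6
  y 10 50 x -37.4 32.8
  y 20 42 x -30.0 26.9
  y 30 45 x -32.8 25.1
  y 40 38 x -31.3 26.0
  y 50 47 x -32.5 26.8
  ext y -55.5 61.2
top 122 median z 103.4 (array([651.7, 140.9]), array([62.9, 23.7]), 27.2)
  y 30 9 x -32.7 -8.2
  y 40 49 x -31.6 25.3
  y 50 63 x -31.2 28.0
  ext y 35.3 60.2
```

```bash
python3 -m creep '[[-1,2,-1.5,-8,0,0,0],[-1,0,0,-8,0,0,0],[-1,0,0,-3,0,0,0],[-1,0,0,0,0,0,0],[-1,0,0,0,0,0,0]]'
```

```text
t: 13.15
eef_pos: [0.6691, 0.089, 0.0565]
tool_rot: [0.0, 0.621, 0.784, 0.0]
contact_force: [0.9, 0.3, -3.0]
gripper_width: 0.666
grasp_force: 67.0
```

```bash
python3 -m creep '[[-1,0,0,-2,0,0,0],[-1,0,0,-1,0,0,0],[-1,0,0,0,0,0,0]]'
```

```text
t: 13.52
eef_pos: [0.6693, 0.089, 0.0544]
tool_rot: [0.0, 0.621, 0.784, 0.0]
contact_force: [-3.1, -1.0, 5.0]
gripper_width: 0.665
grasp_force: 67.9
```

```bash
python3 -m creep '[[0.8,0,0,0,0,0,0],[1,0,0,0,0,0,0],[1,0,0,0,0,0,0],[1,0,0,20,0,0,0],[1,0,0,50,0,0,0]]'; python3 -m creep '[[1,-10,-8,30,0,0,0],[1,-40,-32,0,0,0,0.05],[1,-45,-36,0,0,0,0.06],[1,-45,-36,0,0,0,0.06],[1,-45,-36,0,0,0,0.06]]'; python3 -m creep '[[1,-45,-36,-30,0,0,0.065],[1,-8,-5,-50,0,0,0],[1,0,0,0,0,0,0],[1,0,0,0,0,0,0]]'
python3 off.py 82 667.5 90 0
```

```text
t: 14.15
eef_pos: [0.6674, 0.0885, 0.1227]
tool_rot: [-0.002, 0.621, 0.784, -0.002]
contact_force: [1.2, 0.1, -0.5]
gripper_width: 1.0
grasp_force: 0.0
t: 14.78
eef_pos: [0.4831, -0.0601, 0.1546]
tool_rot: [0.001, 0.526, 0.85, 0.0]
contact_force: [0.6, 0.8, 0.7]
gripper_width: 0.999
grasp_force: 0.0
t: 15.28
eef_pos: [0.4349, -0.098, 0.0763]
tool_rot: [0.001, 0.499, 0.867, 0.001]
contact_force: [0.0, 0.2, -0.1]
gripper_width: 1.001
grasp_force: 0.0
tcp [434.9 -98.   76.3] 30.1
side 570 median z 81.3 (array([667.5,  89.4]), array([121.8,  61.1]), -76.9)
  y -60 44 x -28.6 30.3
  y -50 45 x -29.8 29.5
  y -40 41 x -30.3 29.6
  y -30 42 x -29.4 27.4
  y -20 50 x -30.6 28.0
  y -10 47 x -30.6 28.4
  y 0 46 x -30.2 28.4
  y 10 51 x -30.5 28.8
  y 20 54 x -30.5 28.8
  y 30 52 x -28.9 30.4
  y 40 47 x -28.9 29.5
  y 50 48 x -28.8 28.5
  ext y -61.5 60.4
top 791 median z 81.9 (array([667. ,  89.6]), array([116.6,  61.7]), -77.0)
  y -60 57 x -29.8 29.9
  y -50 69 x -29.9 29.6
  y -40 66 x -30.0 29.8
  y -30 66 x -29.7 28.9
  y -20 64 x -31.5 28.4
  y -10 68 x -30.0 27.8
  y 0 68 x -30.7 29.7
  y 10 71 x -30.5 28.5
  y 20 68 x -30.3 30.3
  y 30 67 x -30.9 28.8
  y 40 66 x -30.5 27.4
  y 50 61 x -31.4 28.5
  ext y -58.5 58.1
```

The long box is on the deck, centred. Now the middle box.

```bash
python3 -m creep '[[1,-4,-2.5,-20,0,0,0],[1,0,0,-22,0,0,0],[1,0,0,-17,0,0,0],[1,0,0,-11,0,0,0],[1,0,0,0,0,0,0]]' 40; python3 -m creep '[[-1,0,0,0,0,0,0],[-1,0,0,0,0,0,0],[-1,0,0,0,0,0,0],[-1,0,0,0,0,0,0],[-1,0,0,0,0,0,0]]';  python3 -m creep '[[-1,0,0,15,0,0,0],[-1,0,0,35,0,0,0],[-1,0,0,50,0,0,0],[-1,0,0,40,0,0,0],[-1,0,0,0,0,0,0]]' 60
```

```text
t: 16.0
eef_pos: [0.4293, -0.1009, 0.0046]
tool_rot: [0.0, 0.499, 0.867, 0.0]
contact_force: [-0.1, 1.0, 0.1]
gripper_width: 1.001
grasp_force: 0.0
t: 16.62
eef_pos: [0.4297, -0.1012, 0.0053]
tool_rot: [0.001, 0.499, 0.866, 0.0]
contact_force: [0.3, 0.3, 5.8]
gripper_width: 0.58
grasp_force: 41.3
t: 17.25
eef_pos: [0.4305, -0.1016, 0.1478]
tool_rot: [0.003, 0.5, 0.866, 0.001]
contact_force: [-0.4, -0.6, -1.5]
gripper_width: 0.57
grasp_force: 64.7
```

```bash
python3 -m creep '[[-1,33,26,0,0,0,-0.05],[-1,45,36,0,0,0,-0.06],[-1,50,40,0,0,0,-0.06],[-1,50,40,0,0,0,-0.06],[-1,45,36,0,0,0,-0.06]]'; python3 -m creep '[[-1,15,12,0,0,0,-0.007],[-1,0,0,-20,0,0,0],[-1,0,0,-20,0,0,0],[-1,0,0,0,0,0,0],[-1,0,0,0,0,0,0]]'
python3 off.py 134 667.2 89.5 1
```

```text
t: 17.88
eef_pos: [0.6497, 0.0761, 0.1429]
tool_rot: [-0.001, 0.62, 0.785, -0.001]
contact_force: [0.7, -0.2, -1.7]
gripper_width: 0.572
grasp_force: 64.6
t: 18.5
eef_pos: [0.6639, 0.086, 0.1044]
tool_rot: [-0.0, 0.622, 0.783, -0.0]
contact_force: [0.3, 0.2, -1.2]
gripper_width: 0.577
grasp_force: 64.5
tcp [663.9  86.  104.4] 13.0
side 249 median z 132.3 (array([661.4,  95.5]), array([75. , 68.4]), 84.2)
  y -20 19 x -8.4 20.4
  y -10 33 x -43.0 21.5
  y 0 54 x -42.3 30.7
  y 10 45 x -31.6 20.6
  y 20 38 x -30.1 20.1
  y 30 49 x -31.5 19.2
  ext y -36.0 41.8
top 21 median z 134.2 (array([644.9, 120.9]), array([33.1,  8.5]), 14.9)
  y 30 20 x -31.3 1.8
  ext y 31.0 40.2
```

```bash
python3 -m creep '[[-1,5,3,-7,0,0,0],[-1,0,0,-6,0,0,0],[-1,0,0,-2,0,0,0],[-1,0,0,0,0,0,0],[-1,0,0,0,0,0,0]]'
```

```text
t: 19.23
eef_pos: [0.6694, 0.0899, 0.0896]
tool_rot: [0.0, 0.622, 0.783, 0.0]
contact_force: [-0.5, 0.5, -2.0]
gripper_width: 0.573
grasp_force: 64.5
```

```bash
python3 -m creep '[[-1,0,0,-2,0,0,0],[-1,0,0,-1,0,0,0],[-1,0,0,0,0,0,0]]'
```

```text
t: 19.6
eef_pos: [0.6696, 0.0899, 0.0875]
tool_rot: [0.0, 0.622, 0.783, 0.0]
contact_force: [-2.7, -1.5, 5.4]
gripper_width: 0.573
grasp_force: 65.5
```

```bash
python3 -m creep '[[0.8,0,0,0,0,0,0],[1,0,0,0,0,0,0],[1,0,0,0,0,0,0],[1,0,0,20,0,0,0],[1,0,0,50,0,0,0]]'; python3 -m creep '[[1,-10,14,10,0,0,0],[1,-33,46,0,0,0,-0.05],[1,-34,48,0,0,0,-0.06],[1,-34,48,0,0,0,-0.06],[1,-34,48,0,0,0,-0.06]]'; python3 -m creep '[[1,-32,45,-30,0,0,-0.065],[1,-4,6,-50,0,0,0],[1,0,0,0,0,0,0],[1,0,0,0,0,0,0]]'
python3 off.py 116 667.2 89.5 0
```

```text
t: 20.23
eef_pos: [0.6678, 0.0894, 0.1559]
tool_rot: [-0.002, 0.622, 0.783, -0.002]
contact_force: [0.0, -0.3, 0.3]
gripper_width: 0.999
grasp_force: 0.0
t: 20.85
eef_pos: [0.5227, 0.2957, 0.1674]
tool_rot: [0.0, 0.708, 0.706, 0.0]
contact_force: [0.6, 0.8, 0.4]
gripper_width: 0.996
grasp_force: 0.0
t: 21.35
eef_pos: [0.4897, 0.3444, 0.0882]
tool_rot: [0.0, 0.731, 0.683, 0.001]
contact_force: [0.7, -0.6, -0.2]
gripper_width: 1.001
grasp_force: 0.0
tcp [489.7 344.4  88.2] -3.9
side 394 median z 115.1 (array([668.7,  88.8]), array([89.7, 54.2]), -76.5)
  y -50 23 x -25.5 25.0
  y -40 41 x -24.9 28.7
  y -30 43 x -24.7 25.7
  y -20 41 x -25.4 26.2
  y -10 46 x -24.7 25.8
  y 0 42 x -24.0 25.8
  y 10 44 x -25.3 25.4
  y 20 45 x -24.8 24.6
  y 30 46 x -24.7 27.6
  y 40 23 x -26.1 26.6
  ext y -45.9 43.9
top 523 median z 115.9 (array([667.,  89.]), array([86.5, 53.1]), -76.7)
  y -50 23 x -24.9 24.6
  y -40 59 x -26.4 26.5
  y -30 62 x -26.1 26.3
  y -20 54 x -26.7 25.6
  y -10 67 x -26.6 25.6
  y 0 60 x -24.7 26.2
  y 10 62 x -25.2 25.8
  y 20 61 x -25.4 25.4
  y 30 59 x -25.7 25.6
  y 40 16 x -23.5 25.7
  ext y -43.6 42.9
```

The middle box is centred too (top 116 mm). Now the short box.

```bash
python3 -m creep '[[1,-1,1,-25,0,0,0],[1,0,0,-25,0,0,0],[1,0,0,-20,0,0,0],[1,0,0,-12,0,0,0],[1,0,0,0,0,0,0]]' 40; python3 -m creep '[[-1,0,0,0,0,0,0],[-1,0,0,0,0,0,0],[-1,0,0,0,0,0,0],[-1,0,0,0,0,0,0],[-1,0,0,0,0,0,0]]';  python3 -m creep '[[-1,0,0,20,0,0,0],[-1,0,0,45,0,0,0],[-1,0,0,55,0,0,0],[-1,0,0,50,0,0,0],[-1,0,0,0,0,0,0]]' 50
```

```text
t: 22.08
eef_pos: [0.4874, 0.3453, 0.0042]
tool_rot: [-0.0, 0.731, 0.683, -0.0]
contact_force: [-1.5, -0.6, 0.5]
gripper_width: 1.006
grasp_force: 0.0
t: 22.7
eef_pos: [0.4881, 0.3461, 0.0054]
tool_rot: [0.0, 0.73, 0.683, 0.001]
contact_force: [0.7, -0.9, 5.8]
gripper_width: 0.46
grasp_force: 41.7
t: 23.32
eef_pos: [0.4893, 0.3477, 0.1801]
tool_rot: [0.0, 0.73, 0.683, 0.004]
contact_force: [0.6, 0.0, -1.4]
gripper_width: 0.462
grasp_force: 51.4
```

```bash
python3 -m creep '[[-1,25,-35,0,0,0,0.05],[-1,35,-50,0,0,0,0.06],[-1,35,-50,0,0,0,0.06],[-1,35,-50,0,0,0,0.06],[-1,32,-45,0,0,0,0.06]]'; python3 -m creep '[[-1,19,-27,0,0,0,0.007],[-1,0,0,-20,0,0,0],[-1,0,0,-16,0,0,0],[-1,0,0,0,0,0,0],[-1,0,0,0,0,0,0]]'
python3 off.py 170 667.2 89.3 1
```

```text
t: 23.95
eef_pos: [0.6496, 0.113, 0.1737]
tool_rot: [-0.001, 0.624, 0.782, -0.001]
contact_force: [0.9, 1.1, -0.2]
gripper_width: 0.457
grasp_force: 51.4
t: 24.58
eef_pos: [0.6681, 0.0901, 0.1388]
tool_rot: [-0.0, 0.621, 0.784, 0.0]
contact_force: [0.4, 0.8, -0.6]
gripper_width: 0.456
grasp_force: 51.4
tcp [668.1  90.1 138.8] 13.3
side 121 median z 167.7 (array([664.5,  96.1]), array([55.4, 52.1]), -25.7)
  y -10 19 x -30.9 21.5
  y 0 41 x -35.5 32.3
  y 10 34 x -27.9 24.2
  y 20 20 x -20.0 15.4
  ext y -24.3 29.2
top 0 median z nan (array([0., 0.]), array([0., 0.]), 0.0)
  return _methods._mean(a, axis=axis, dtype=dtype,
  ret = ret.dtype.type(ret / rcount)
```

```bash
python3 -m creep '[[-1,2,0,-7,0,0,0],[-1,0,0,-6,0,0,0],[-1,0,0,-3,0,0,0],[-1,0,0,0,0,0,0],[-1,0,0,0,0,0,0]]'
```

```text
t: 25.3
eef_pos: [0.6705, 0.0887, 0.1227]
tool_rot: [0.0, 0.621, 0.784, 0.0]
contact_force: [-0.4, 0.4, -0.4]
gripper_width: 0.459
grasp_force: 51.4
```

```bash
python3 -m creep '[[-1,-1,0,-1.5,0,0,0],[-1,0,0,-1,0,0,0],[-1,0,0,0,0,0,0]]'
```

```text
t: 25.68
eef_pos: [0.6699, 0.0887, 0.1215]
tool_rot: [0.001, 0.621, 0.784, 0.0]
contact_force: [-1.4, -0.4, 6.7]
gripper_width: 0.458
grasp_force: 52.4
```

```bash
python3 -m creep '[[0.8,0,0,0,0,0,0],[1,0,0,0,0,0,0],[1,0,0,0,0,0,0],[1,0,0,20,0,0,0],[1,0,0,50,0,0,0]]'; python3 -m creep '[[1,0,0,30,0,0,0],[1,-30,-45,0,0,0,0],[1,-30,-50,0,0,0,0],[1,-30,-50,0,0,0,0],[1,-30,-50,0,0,0,0]]';python3 -m creep '[[1,-10,-30,0,0,0,0],[1,0,0,0,0,0,0],[1,0,0,0,0,0,0],[1,0,0,0,0,0,0]]'
python3 off.py 150 667.2 89.3 0; python3 - <<'E'
from h import *
p,_=read_camera("side"); cv2.imwrite("pics/end.png",p[...,::-1])
E
```

```text
t: 26.3
eef_pos: [0.668, 0.0882, 0.1895]
tool_rot: [-0.002, 0.621, 0.784, -0.002]
contact_force: [0.5, -0.5, 0.5]
gripper_width: 1.001
grasp_force: 0.0
t: 26.92
eef_pos: [0.5489, -0.1078, 0.2217]
tool_rot: [0.001, 0.621, 0.784, 0.0]
contact_force: [0.5, -0.9, 0.5]
gripper_width: 1.0
grasp_force: 0.0
t: 27.42
eef_pos: [0.5402, -0.1347, 0.2206]
tool_rot: [0.0, 0.62, 0.784, 0.0]
contact_force: [0.4, -0.3, -0.1]
gripper_width: 1.002
grasp_force: 0.0
tcp [ 540.2 -134.7  220.6] 13.3
side 221 median z 149.1 (array([669.3,  88.1]), array([59.8, 44.9]), -77.9)
  y -30 34 x -21.0 20.5
  y -20 35 x -19.7 20.6
  y -10 37 x -20.7 24.2
  y 0 34 x -20.2 22.8
  y 10 39 x -19.7 21.4
  y 20 36 x -19.6 22.8
  ext y -31.5 28.2
top 297 median z 149.7 (array([668. ,  88.2]), array([59.1, 42.2]), -77.8)
  y -30 49 x -19.5 20.8
  y -20 52 x -20.3 21.2
  y -10 50 x -20.1 21.5
  y 0 50 x -18.7 21.7
  y 10 52 x -20.3 21.5
  y 20 40 x -19.4 21.9
  ext y -30.5 28.0
```

View pics/end.png

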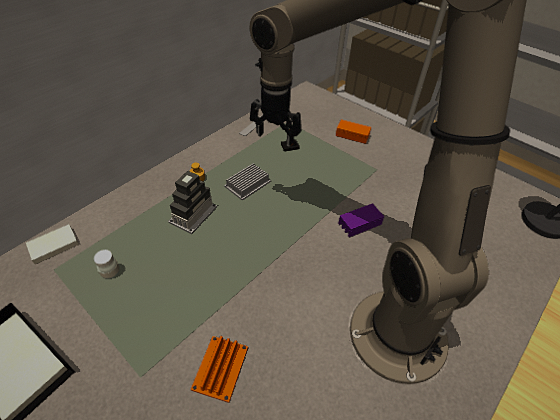

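The full stack stands at (190,205), with the top at 150 mm. The bystanders are in place and the arm is clear.

```bash
python3 -c "from station import *; print(hand_in())"
```

```text
the job is handed in; nothing more can be done
None
```

I fitted the deck fully home in the three-finned base, stacked the long, middle and short boxes on it (centred within about 2 mm by camera), and handed the job in at about 27.6 s; no verdict was returned.

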